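# Hang the slide carrier on the sloped rail and park it in the roller catch

## Robot

A 6-joint arm with a two-finger parallel gripper is mounted at the origin on a cart in front of the work surface, level with it; the furniture and walls round the work are solid. World frame = base frame: x ahead of the robot, y to its left, z up, the work surface at z = 0. Lengths are in m, angles in rad, forces in N, time in s.
With the tool pointing down it reaches from about 0.3 to 0.775 m from the base axis. Payload 14.6 kg.
Tool frame: the origin (TCP) lies on the centre line of the jaws, within the pads' length; the fingertips stand 19 mm ahead of it and the grasp point (between the pads) is the TCP; z points along the fingers, y is the direction in which the jaws open and shut (so a half turn about z gives the same grasp; the last joint's range is limited). The gripper opens to 94 mm and grips with 3 to 60 N. Pads are 16 mm wide; open, the fingers measure 119 mm over their backs; the gripper's body (75 mm by 177 mm) begins 78 mm behind the grasp point.
Start: joints at [-1.404, 0.3, 1.521, -0, 1.321, -0.067], TCP at [0.127, -0.535, 0.224] pointing down, gripper open.
Joint ranges: [-3.03, 3.03], [-0.79, 2.21], [0.23, 2.52], [-1.04, 4.18], [0, 3.07], [-2.55, 2.55]. Speed limits (rad/s): [2.22, 2.22, 2.57, 3.14, 3.14, 3.14].

## Interface

Orientations are given as [roll, pitch, yaw] about the fixed x, y, z axes, in that order (R = Rz(yaw) Ry(pitch) Rx(roll)).
In Python, from station import ctrl gives the robot as it stands. The module is installed in compiled form; this text tells all that it offers.
- The arm moves only by the shell command python3 -m creep 'ROWS' [FORCE]. ROWS is a JSON object of lists of equal length, an entry for each row: "translation": the shift along the world's x, y, z in mm, a list of three; "yaw": the turn about the world's z in rad; "gripper": the closure in counts, from 0 (fully open) to 255 (shut). A call has 1 to 5 rows; each row is the pose to reach, as a shift and turn from the pose measured when the call began; what a row does not reach only later rows make up. A row lasts 1/12 s, in which the tool goes at most 41.7 mm and 7.16 degrees, less where a joint would pass 70% of its speed; a pose out of reach is approached as far as the arm can. A call with a gripper value outside its range is refused whole. The fingers move at their own pace and stop on an object; FORCE is the grip in N (left out, the last holds). Time passes only in rows, so rows that repeat a pose let the fingers close. It gives the time, the measured TCP pose, the force and the opening at its end, in the units of the state.
- ctrl.get_obs(): the state, without advancing time (a new reading comes with each control period).
- ctrl.camera(name): name is "side" or "top" or "wrist"; returns a dict with "pixels" (384x512x3 uint8, red, green, blue), "depth" (384x512 float32, m along the optical axis (not along the pixel's ray), 0 where there is no reading), "fx", "fy", "cx", "cy" (pixels), "R" (3x3) and "t" (3): a world point X has camera coordinates R X + t; the wrist camera has in their place "tool_from_camera" (4x4, takes a point from camera to tool coordinates, whose origin is the TCP and whose axes are the flange's). Camera axes: x right, y down, z forward; pixel columns grow to the right and rows downward; lengths in m; the calibration is good to about 2 mm. A picture is of the moment at which its call begins: read the wrist's pose just before it.
- ctrl.hand_in(): hands the job in, once; it reports no verdict.
The state is a dict: "time_s": time; "qpos": joint angles; "joint_vel": joint speeds; "tau": joint torques, N m; "ee_pos": TCP position; "eef_rot": TCP orientation; "force": force on the tool from outside, world axes, zero at the start; "moment": the same for the moment, N m; "grip_width": finger opening in m.
Only numpy, scipy, OpenCV 4.12 (cv2) and the standard library are available. Lean on these libraries where they do the work, as an engineer would, in place of code of your own. Each camera call takes 0.05 s, during which the arm holds its last target. There are 200 camera calls.

## Task

Hook the slide carrier onto the upper half of the sloped drying rail: lower it gently until the rail carries its weight, and only then let go, so that it rolls down by itself to the roller catch at the low end. Once it has come to rest there, press it firmly but not roughly on down the rail until its nose snaps past the two sprung rollers and sits right against the stop, then let go. Keep the carrier upright and leave the other things on the bench where they are.

Things in the scene. Friction and masses are not known exactly. Their poses are not given: they have to be found in the camera images.
- stand: fixed rail stand: grey base 440 x 76 x 10 mm at y = -60 to +16 mm; x axis level, downhill along the rail, z up, origin on the worktop. Rail: round steel bar 10 mm thick straight above y = 0, free from x = -170 to +130 mm. It swings about a level pivot through the stop point; its slope is set by hand at 5 to 13 degrees and NOT reported: feel for its height
- under_load (a point): on the stand's base, straight under a good hanging place on the bar, 243 mm uphill of the stop (stand x = -83 mm, y = 0, z = 10 mm). The top of the bar above this point is 141 to 175 mm above the worktop, by the slope. A 12 mm upright rod with a boss clamp, 253 mm high, stands 113 mm farther uphill, 26 mm to the stand's -y side
- stop (a point): on the stand, x = 160, y = 0, z = 155 mm: face of the stop pad in the catch, where the nose ends; axes as the stand's. The bar's top runs 35 mm below it, square to the bar. Catch: two upright white rollers 10 mm thick, on springs, 21 mm uphill of the stop. Bar and stop are hard: contact forces on the carrier, added up (rollers 15 N), must stay below 45 N
- carrier: loose steel rack of glass slides on a C-shaped roller hanger, 0.2 to 0.36 kg; origin at the centre of its underside, z up, x to its nose. Flat base 88 (x) by 44 mm (y), rack 36 mm high. At y = +19 to +22 mm a plate rises to the top plate (z = 125 to 128 mm, x = -38 to +38 mm, y = -12 to +22 mm). Hangs nose downhill, carrier x along stand x, tilted nose-down by the slope
- hook (a point): on the carrier at z = 102 mm: mid-way between its two wheels (x = -25 and +25 mm), at the bottom of their grooves; the bar's top seats here; axes as the carrier's. Grooves 14 mm wide, flanges 4 mm deeper. The hook is open to the carrier's -y: move the carrier to its -y so that the bar comes in between flanges and rack, then lower. Let go, it rolls at 0.04 to 0.3 m/s. Hang it on with less than 30 N
- grip (a point): centre of the gripping zone of the black grip on top of the carrier, at x = y = 0, z = 152 mm; axes as the carrier's. The grip is 26 mm along x, 10 mm along y, from the top plate (z = 128 mm) up to z = 166 mm; grasp it across y
- nose (a point): tip of the carrier's arrow-shaped wire striker (16 mm wide over the barbs) at x = 78, y = 0, z = 137 mm; axes as the carrier's. A carrier that rolls freely rests with its nose about 18 mm short of the stop. Passing the rollers takes a push of about 4 to 8 N down the rail over 12 mm, then they shut behind the barbs and draw the nose the last 6 to 7 mm to the stop
- petri_dish: loose bystander: glass dish, 64 mm across, 14 mm high; origin at its underside
- lens_tissue: loose bystander: yellow booklet, 68 x 100 x 8 mm; origin at its underside
- tweezers: loose bystander: steel tweezers, 124 mm long; origin at the underside
- test_block: loose bystander: glass test piece in a clear case, 26 x 44 x 14 mm; origin at its underside
- drop_bottle_3: loose bystander: brown dropping bottle with red teat, 42 mm across, 116 mm high; origin at its underside
- gel_flask: loose bystander: small conical flask with pink contents, 51 mm across, 76 mm high; origin at its underside

How it is judged:
By the outcome, as a careful person would: the job done as asked, in the order asked, and still so for the second after the job is handed in, with the robot touching nothing.
It also fails if it takes over 58 s, if anything falls off the work surface, if the arm or the gripper's body presses on something with over 40 N, if the wrist force passes 120 N, or if a joint passes its speed limit or range.

## Working session

There is one attempt and no reset: what is moved stays moved. The work goes in short steps, Python scripts to look and compute and a shell command to move; the robot and the scene stay as the last step left them, time stands still between calls to the robot, and variables do not carry over. Pictures are saved under pics/ and viewed, about 8 in all and at most 12, crops included, and the job is handed in when it is done.

```bash
mkdir -p pics
cat > h.py <<'E'
import numpy as np, cv2, sys
from station import ctrl
def snap(name,fn=None):
    o=ctrl.get_obs(); c=ctrl.camera(name); 
    if fn: cv2.imwrite('pics/'+fn,c['pixels'][:,:,::-1])
    d=c['depth']; v,u=np.mgrid[:384,:512]
    P=np.stack([(u-c['cx'])/c['fx']*d,(v-c['cy'])/c['fy']*d,d],-1)
    if 'R' in c: W=(P-c['t'])@np.array(c['R'])
    else:
        from scipy.spatial.transform import Rotation as Ro
        T=np.array(c['tool_from_camera']); R=Ro.from_euler('xyz',o['eef_rot']).as_matrix()
        W=(P@T[:3,:3].T+T[:3,3])@R.T+o['ee_pos']
    W[d==0]=np.nan
    return c,W,o
E
python3 - <<'E'
from h import *
o=ctrl.get_obs(); print({k:np.round(v,3) for k,v in o.items()})
a,Wa,_=snap('top'); b,Wb,_=snap('side')
im=np.hstack([a['pixels'],b['pixels']])[:,:,::-1]
np.savez('s.npz',Wa=Wa,Wb=Wb,a=a['pixels'],b=b['pixels'])
cv2.imwrite('pics/top.png',a['pixels'][:,:,::-1]);cv2.imwrite('pics/side.png',b['pixels'][:,:,::-1])
E
```

```text
{'time_s': np.float64(0.0), 'qpos': array([-1.404,  0.3  ,  1.522, -0.   ,  1.321, -0.067]), 'joint_vel': array([-0.001,  0.   , -0.   , -0.001, -0.   ,  0.001]), 'tau': array([ 2.0000e-03, -5.3181e+01, -3.5273e+01,  7.1000e-02,  2.4000e-02,
       -0.0000e+00]), 'ee_pos': array([ 0.127, -0.535,  0.224]), 'eef_rot': array([-3.14 , -0.   ,  0.234]), 'force': array([0.163, 0.037, 0.662]), 'moment': array([-0.055, -0.002,  0.04 ]), 'grip_width': np.float64(0.094)}
```

View pics/top.png

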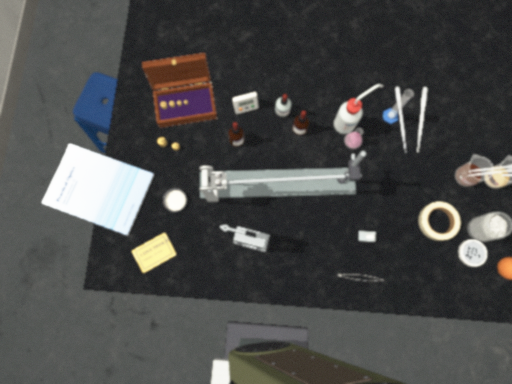

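View pics/side.png

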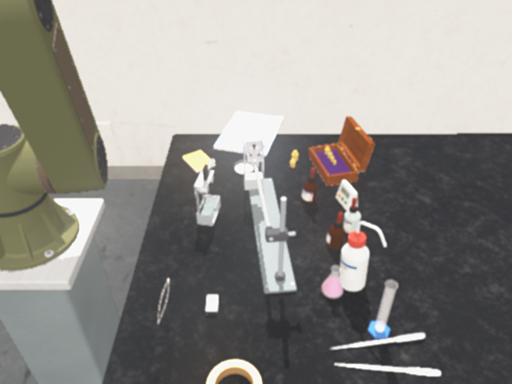

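The top view shows the stand, with its catch at (208,183) and the rod at (357,168). The carrier is at (250,238) with its nose at (223,228), pointing towards the catch end. Next I'll measure both.

Run:
```python
from h import *
z=np.load('s.npz'); W=z['Wa']; a=z['a']; Wb=z['Wb']
for u,v in [(250,238),(223,228),(235,230),(208,183),(357,168),(210,196),(355,190),(300,178),(280,178),(280,190)]: print(u,v,np.round(W[v,u],3))
# base of stand: points 5..18mm height in ROI
def rect(m,W):
    P=W[m][:,:2].astype(np.float32)*1000; r=cv2.minAreaRect(P); return len(P),r
for nm,WW in (('top',W),('side',Wb)):
    reg=(WW[...,2]>0.006)&(WW[...,2]<0.016)
    roi=np.zeros(reg.shape,bool)
    if nm=='top': roi[158:205,195:362]=1
    else: roi[170:296,245:300]=1
    print(nm,'base',rect(reg&roi,WW))
    P=WW[reg&roi]; print(P.min(0),P.max(0))
    roi=np.zeros(reg.shape,bool)
    if nm=='top': roi[218:258,215:275]=1
    else: roi[155:226,190:222]=1
    P=WW[roi]; P=P[~np.isnan(P[:,0])]
    for lo,hi in [(0.015,0.05),(0.08,.12),(.12,.131),(.131,.145),(.145,.18)]:
        q=P[(P[:,2]>lo)&(P[:,2]<hi)]
        if len(q)>3: print(nm,lo,hi,len(q),np.round(q.mean(0),4),cv2.minAreaRect((q[:,:2]*1000).astype(np.float32)))
big=cv2.resize(z['a'][150:260,180:380],None,fx=4,fy=4,interpolation=cv2.INTER_CUBIC)
cv2.imwrite('pics/c.png',big[:,:,::-1])
```

```text
250 238 [0.46  0.085 0.126]
223 228 [0.478 0.152 0.141]
235 230 [0.475 0.123 0.142]
208 183 [0.584 0.198 0.153]
357 168 [ 0.647 -0.164  0.166]
210 196 [0.567 0.2   0.079]
355 190 [ 0.63  -0.198  0.004]
300 178 [ 0.617 -0.028  0.143]
280 178 [0.615 0.022 0.136]
280 190 [0.613 0.014 0.004]
top base (2677, ((643.8150634765625, 26.402725219726562), (111.04257202148438, 437.5510559082031), 8.200495719909668))
[ 0.5595216  -0.19395359  0.00600773] [0.71002443 0.24516016 0.01565153]
top 0.015 0.05 68 [0.4542 0.0686 0.0339] ((468.0982666015625, 86.01864624023438), (87.83417510986328, 43.83769989013672), 80.02728271484375)
top 0.08 0.12 36 [0.4459 0.0894 0.1093] ((445.0905456542969, 89.81275939941406), (72.68904113769531, 4.402254104614258), 79.37801361083984)
top 0.12 0.131 329 [0.461  0.084  0.1274] ((463.46234130859375, 86.44622039794922), (75.73714447021484, 34.15951156616211), 79.09078979492188)
top 0.131 0.145 98 [0.4742 0.126  0.1389] ((465.05963134765625, 111.32559204101562), (103.83453369140625, 23.557146072387695), 73.26148223876953)
top 0.145 0.18 59 [0.4681 0.0877 0.1617] ((470.54
[... 294 characters left out ...]
 0.05 402 [0.4666 0.0802 0.0276] ((468.249267578125, 81.45564270019531), (93.61643981933594, 45.63465118408203), 80.09991455078125)
side 0.08 0.12 114 [0.4592 0.0629 0.1065] ((460.3433532714844, 83.40415954589844), (74.60867309570312, 36.10344314575195), 79.20506286621094)
side 0.12 0.131 170 [0.462  0.0741 0.1264] ((462.80084228515625, 82.75534057617188), (76.42536926269531, 35.61296463012695), 79.7329330444336)
side 0.131 0.145 67 [0.475  0.1117 0.1382] ((475.009765625, 112.55701446533203), (89.86015319824219, 15.763049125671387), 83.18028259277344)
side 0.145 0.18 57 [0.4686 0.0784 0.1574] ((468.4678955078125, 81.50157928466797), (26.652965545654297, 11.212307929992676), 79.3986587524414)
```

View pics/c.png

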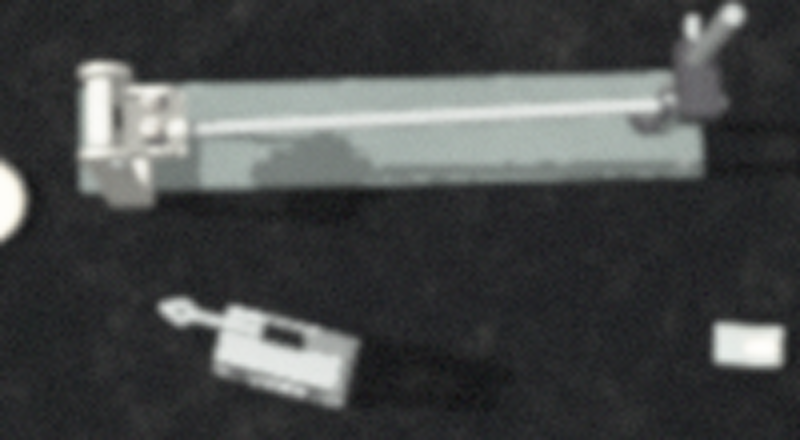

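Run:
```python
from h import *
z=np.load('s.npz')
for nm,W,sl in (('top',z['Wa'],(slice(160,200),slice(230,342))),('side',z['Wb'],(slice(180,285),slice(252,300)))):
    P=W[sl].reshape(-1,3); P=P[~np.isnan(P[:,0])]
    P=P[(P[:,2]>.11)&(P[:,2]<.19)&(abs(P[:,0]-.617)<.02)&(P[:,1]<.16)&(P[:,1]>-.13)]
    # keep top ridge
    for _ in range(4):
        A=np.c_[np.ones(len(P)),P[:,1]]; cx=np.linalg.lstsq(A,P[:,0],rcond=None)[0]; cz=np.linalg.lstsq(A,P[:,2],rcond=None)[0]
        rx=P[:,0]-A@cx; rz=P[:,2]-A@cz
        k=(abs(rx)<.006)&(abs(rz)<.006)
        if k.all(): break
        P=P[k]
    print(nm,len(P),'x=',cx,'z=',cz,'std',rx.std(),rz.std(),'slope deg',np.degrees(np.arctan(cz[1])),P[:,1].min(),P[:,1].max())
# base edges in top: per-column of mask
W=z['Wa']; m=(abs(W[...,2]-.010)<.006)&(abs(W[...,0]-.64)<.07)
bins=np.arange(-.15,.12,.03); 
for b in bins:
    q=W[m&(abs(W[...,1]-b)<.01)&(W[...,2]>.0075)]; print(round(b,2),np.round(np.percentile(q[:,0],[1,99]),4))
# end plates/stop
roi=W[160:205,195:235].reshape(-1,3); roi=roi[roi[:,2]>.1]
for lo in np.arange(.16,.26,.01):
    q=roi[(roi[:,1]>lo)&(roi[:,1]<lo+.01)]
    if len(q): print(round(lo,2),len(q),np.round([q[:,0].min(),q[:,0].max(),q[:,2].max(),np.median(q[:,2])],3))
```

```text
top 425 x= [ 0.61429546 -0.10144778] z= [ 0.13939821 -0.10818914] std 0.0028006893902090503 0.0021495442505103705 slope deg -6.174764320464663 -0.12854137567474558 0.14769521619368214
side 187 x= [ 0.61389103 -0.10355366] z= [ 0.13835492 -0.11034318] std 0.002844545530238053 0.0015695711043553582 slope deg -6.296725265191169 -0.1278086286563185 0.07082800388954656
-0.15 [0.6152 0.6898]
-0.12 [0.6129 0.6871]
-0.09 [0.6088 0.6816]
-0.06 [0.606  0.6801]
-0.03 [0.6031 0.6774]
0.0 [0.5991 0.6725]
0.03 [0.5963 0.6701]
0.06 [0.594  0.6673]
0.09 [0.5902 0.6651]
0.12 [0.5869 0.6597]
0.16 72 [0.577 0.618 0.15  0.133]
0.17 81 [0.576 0.615 0.171 0.149]
0.18 71 [0.563 0.616 0.168 0.131]
0.19 143 [0.563 0.624 0.177 0.146]
0.2 131 [0.565 0.622 0.179 0.172]
0.21 51 [0.564 0.621 0.176 0.171]
0.22 2 [0.616 0.616 0.162 0.152]
```

The bar slopes about 6.2°. The stand heads at about 1.673 rad. The hanging place is near (0.620, -0.057) with the bar top at about 0.147 m. The carrier grip is at about (0.468, 0.083) with yaw 1.388. I'll move now.

```bash
python3 -m creep '{"translation":[[20,37,6],[40,74,12],[60,110,18],[80,146,24],[100,182,30]],"yaw":[0.12,0.24,0.36,0.48,0.6],"gripper":[0,0,0,0,0]}' 12
python3 -m creep '{"translation":[[20,37,0],[40,74,0],[60,110,0],[80,146,0],[100,182,0]],"yaw":[0.12,0.24,0.36,0.48,0.55],"gripper":[0,0,0,0,0]}'
```

```text
time_s: 0.52
ee_pos: [0.2269, -0.3523, 0.2537]
eef_rot: [-3.14, -0.0, 0.839]
force: [0.7, 0.4, 0.5]
grip_width: 0.094
time_s: 0.93
ee_pos: [0.3266, -0.1694, 0.2537]
eef_rot: [-3.141, -0.0, 1.395]
force: [0.5, -1.4, 0.9]
grip_width: 0.094
```

```bash
python3 -m creep '{"translation":[[20,36,0],[40,72,0],[60,108,0],[80,144,0],[100,180,0]],"yaw":[0,0,0,0,0],"gripper":[0,0,0,0,0]}'
python3 -m creep '{"translation":[[20,36,0],[41,72,0],[41,72,0],[41,72,0]],"yaw":[0,0,0,0],"gripper":[0,0,60,60]}'
python3 - <<'E'
from h import *
c,W,o=snap('wrist','w1.png')
print(o['ee_pos'],o['eef_rot'])
P=W.reshape(-1,3);P=P[~np.isnan(P[:,0])]
for lo,hi in [(.12,.131),(.155,.175)]:
    q=P[(P[:,2]>lo)&(P[:,2]<hi)&(np.hypot(P[:,0]-.468,P[:,1]-.083)<.07)]
    if len(q)>5: print(lo,len(q),q.mean(0),cv2.minAreaRect((q[:,:2]*1000).astype(np.float32)))
E
```

```text
time_s: 1.35
ee_pos: [0.4271, 0.013, 0.2537]
eef_rot: [-3.141, -0.0, 1.396]
force: [0.7, -0.7, 0.3]
grip_width: 0.0942
time_s: 1.68
ee_pos: [0.4682, 0.0864, 0.2529]
eef_rot: [-3.139, 0.0, 1.399]
force: [-0.3, -0.8, -0.2]
grip_width: 0.0839
[0.46816578 0.0864269  0.25286879] [-3.13901818e+00  3.95390341e-04  1.39895044e+00]
0.12 2563 [0.46249809 0.08658307 0.12780289] ((463.9505310058594, 85.28962707519531), (75.81510162353516, 34.10251998901367), 79.5641860961914)
0.155 471 [0.46898939 0.08577849 0.16478885] ((468.68634033203125, 84.53335571289062), (25.777904510498047, 10.008811950683594), 80.24877166748047)
```

View pics/w1.png

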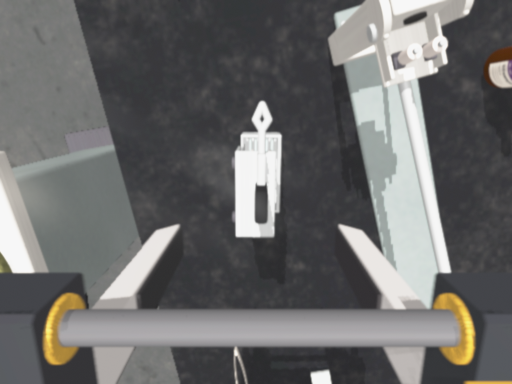

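The wrist view shows the carrier centred under the jaws: grip (262,200), nose (261,104), and the bar to the right with the rollers at (415,50) and (437,45). Now descend and grip.

```bash
python3 -m creep '{"translation":[[0,-1.5,-33],[0,-1.5,-66],[0,-1.5,-90],[0,-1.5,-101],[0,-1.5,-101]],"yaw":[-0.003,-0.003,-0.003,-0.003,-0.003],"gripper":[60,60,60,60,60]}'
python3 -m creep '{"translation":[[0,0,0],[0,0,0],[0,0,0],[0,0,0],[0,0,0]],"yaw":[0,0,0,0,0],"gripper":[255,255,255,255,255]}' 15
python3 -m creep '{"translation":[[0,0,0],[0,0,0],[0,0,0],[0,0,0],[0,0,0]],"yaw":[0,0,0,0,0],"gripper":[255,255,255,255,255]}' 15
```

```text
time_s: 2.15
ee_pos: [0.4663, 0.0823, 0.15]
eef_rot: [-3.136, 0.002, 1.393]
force: [-0.9, -0.1, 0.3]
grip_width: 0.072
time_s: 2.57
ee_pos: [0.4665, 0.0822, 0.1507]
eef_rot: [-3.137, 0.001, 1.392]
force: [0.5, -0.9, 0.3]
grip_width: 0.0421
time_s: 2.98
ee_pos: [0.4666, 0.0822, 0.1507]
eef_rot: [-3.137, 0.001, 1.393]
force: [-3.3, 0.5, -0.7]
grip_width: 0.0102
```

```bash
python3 -m creep '{"translation":[[0,0,5],[0,0,15],[0,0,25],[0,0,35],[0,0,35]],"yaw":[0,0,0,0,0],"gripper":[255,255,255,255,255]}'
python3 -m creep '{"translation":[[0,-10,10],[0,-25,20],[0,-45,30],[0,-60,34],[0,-60,34]],"yaw":[0.05,0.1,0.16,0.2,0.2],"gripper":[255,255,255,255,255]}'
```

```text
time_s: 3.4
ee_pos: [0.4675, 0.0823, 0.1883]
eef_rot: [-3.14, 0.0, 1.393]
force: [-0.1, -0.5, -1.1]
grip_width: 0.0102
time_s: 3.82
ee_pos: [0.4678, 0.0205, 0.2234]
eef_rot: [3.141, 0.001, 1.593]
force: [0.2, -0.8, -2.0]
grip_width: 0.0101
```

```bash
python3 -m creep '{"translation":[[12,-18,-1],[25,-38,-2],[37,-58,-3],[50,-78,-3],[50,-78,-3]],"yaw":[0.02,0.04,0.06,0.08,0.08],"gripper":[255,255,255,255,255]}'
python3 - <<'E'
from h import *
c,W,o=snap('wrist','w2.png')
s,W2,_=snap('side')
print(o['ee_pos'],o['eef_rot'],o['force'])
im=np.hstack([cv2.resize(c['pixels'],(480,360)),cv2.resize(s['pixels'][100:310,180:320],(320,480))[:360]])
cv2.imwrite('pics/w2.png',im[:,:,::-1])
for nm,w in (('w',W),('s',W2)):
    P=w.reshape(-1,3);P=P[~np.isnan(P[:,0])]
    P=P[(P[:,2]>.115)&(P[:,2]<.165)&(abs(P[:,0]-(.6141-.1025*P[:,1]))<.009)&(P[:,1]>-.13)&(P[:,1]<.14)]
    for b in np.arange(-.13,.14,.02):
        q=P[abs(P[:,1]-b-.01)<.01]
        if len(q)>8:
            t=q[q[:,2]>np.percentile(q[:,2],60)]
            print(nm,round(b+.01,2),len(q),'xmid',np.round((np.percentile(q[:,0],3)+np.percentile(q[:,0],97))/2,4),np.round(q[:,0].mean(),4),'ztop',np.round(np.percentile(q[:,2],85),4))
E
```

```text
time_s: 4.23
ee_pos: [0.519, -0.0597, 0.2197]
eef_rot: [3.141, 0.001, 1.671]
force: [-0.9, -0.0, -2.4]
grip_width: 0.0098
[ 0.5190177  -0.05973796  0.21974088] [3.14136369e+00 1.29426202e-03 1.67147359e+00] [-0.85107016 -0.03320202 -2.4410265 ]
w -0.12 195 xmid 0.6269 0.6267 ztop 0.1537
w -0.1 384 xmid 0.6251 0.6244 ztop 0.1521
w -0.08 388 xmid 0.623 0.6223 ztop 0.1498
w -0.06 414 xmid 0.6208 0.6202 ztop 0.1476
w -0.04 418 xmid 0.6186 0.6181 ztop 0.1455
w -0.02 439 xmid 0.6165 0.616 ztop 0.1433
w 0.0 452 xmid 0.6146 0.6138 ztop 0.1411
w 0.02 474 xmid 0.6124 0.6118 ztop 0.1389
w 0.04 489 xmid 0.6102 0.6096 ztop 0.1368
w 0.06 507 xmid 0.6082 0.6075 ztop 0.1345
w 0.08 491 xmid 0.6061 0.6055 ztop 0.1325
s -0.12 21 xmid 0.6269 0.6262 ztop 0.1528
s -0.1 23 xmid 0.6247 0.6244 ztop 0.1504
s -0.08 21 xmid 0.622 0.6219 ztop 0.1481
s -0.06 19 xmid 0.62 0.6203 ztop 0.146
s -0.04 20 xmid 0.6179 0.6182 ztop 0.1438
s -0.02 17 xmid 0.6163 0.616 ztop 0.1419
s 0.0 17 xmid 0.6146 0.614 ztop 0.14
s 0.02 18 xmid 0.6124 0.6122 ztop 0.1374
s 0.04 15 xmid 0.61 0.6097 ztop 0.1352
s 0.06 17 xmid 0.6075 0.6071 ztop 0.1332
s 0.08 15 xmid 0.6057 0.6051 ztop 0.1317
s 0.1 11 xmid 0.6037 0.6037 ztop 0.1286
s 0.12 15 xmid 0.6024 0.6016 ztop 0.1272
s 0.14 9 xmid 0.5997 0.5992 ztop 0.1242
```

View pics/w2.png

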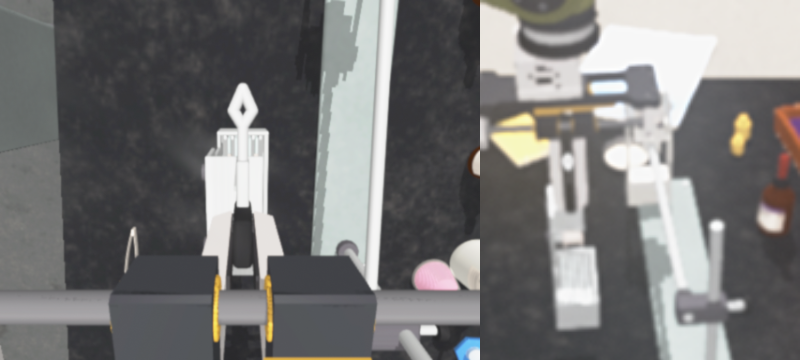

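The carrier hangs level and straight in the jaws; in the left panel the nose is at (242,90) and the bar is at x≈385 px, parallel to it. The bar is 101 mm ahead, so I'll move the hook over it.

```bash
python3 -m creep '{"translation":[[20,0,0],[45,0,0],[70,0,0],[90,0,0],[101,0,0]],"yaw":[0.005,0.005,0.005,0.005,0.005],"gripper":[255,255,255,255,255]}'
python3 -m creep '{"translation":[[0,0,-4],[0,0,-8],[0,0,-12],[0,0,-15],[0,0,-16]],"yaw":[0,0,0,0,0],"gripper":[255,255,255,255,255]}'
```

```text
time_s: 4.75
ee_pos: [0.62, -0.0561, 0.2193]
eef_rot: [-3.141, 0.0, 1.677]
force: [-0.6, -1.0, -2.4]
grip_width: 0.0102
time_s: 5.17
ee_pos: [0.6192, -0.0559, 0.2028]
eef_rot: [-3.14, -0.0, 1.676]
force: [0.1, -0.6, -2.6]
grip_width: 0.01
```

```bash
python3 -m creep '{"translation":[[0.5,0,-1],[0.5,0,-2],[0.5,0,-3],[0.5,0,-3]],"yaw":[0,0,0,0],"gripper":[255,255,255,255]}' 10
python3 -m creep '{"translation":[[0,0,-1],[0,0,-2],[0,0,-2]],"yaw":[0,0,0],"gripper":[255,255,255]}'
```

```text
time_s: 5.5
ee_pos: [0.6196, -0.0559, 0.1998]
eef_rot: [-3.14, -0.0, 1.676]
force: [0.4, 0.7, -1.6]
grip_width: 0.0101
time_s: 5.75
ee_pos: [0.6198, -0.056, 0.1978]
eef_rot: [-3.141, -0.0, 1.676]
force: [-0.4, -0.4, -0.7]
grip_width: 0.0098
```

Contact has begun: the load drops from -2.4 to -0.7 N. I'll continue gently.

```bash
python3 -m creep '{"translation":[[0,0,-0.7],[0,0,-1.4],[0,0,-1.4]],"yaw":[0,0,0],"gripper":[255,255,255]}' 6
python3 -m creep '{"translation":[[0,0,-0.7],[0,0,-1.4],[0,0,-1.4]],"yaw":[0,0,0],"gripper":[255,255,255]}'
```

```text
time_s: 6.0
ee_pos: [0.6198, -0.0559, 0.1967]
eef_rot: [-3.141, -0.0, 1.676]
force: [-1.4, 0.8, 3.0]
grip_width: 0.0103
time_s: 6.25
ee_pos: [0.6198, -0.0559, 0.1953]
eef_rot: [-3.141, 0.0, 1.676]
force: [-1.3, 0.6, 3.1]
grip_width: 0.0099
```

Run:
```python
from h import *
c,W,o=snap('wrist'); s,W2,_=snap('side')
im=np.hstack([cv2.resize(c['pixels'],(480,360)),cv2.resize(s['pixels'][130:310,210:310],None,fx=3.2,fy=3.2)[:600][:,:320][200:560] if 0 else cv2.resize(s['pixels'][150:270,215:305],(320,427))[:360]])
cv2.imwrite('pics/w3.png',im[:,:,::-1]); print(o['force'],o['ee_pos'])
for nm,w in (('w',W),('s',W2)):
    P=w.reshape(-1,3);P=P[~np.isnan(P[:,0])]
    d=P-[.6198,-.0559,0]; ex=np.array([-.106,.994,0]); ey=np.array([-.994,-.106,0])
    X=d@ex; Y=d@ey
    k=(abs(X)<.036)&(Y>-.01)&(Y<.02)&(P[:,2]>.155)&(P[:,2]<.182)
    if k.sum()>20:
        p=np.polyfit(X[k],P[k,2],1); r=P[k,2]-np.polyval(p,X[k]); k2=abs(r)<.003
        print(nm,k.sum(),np.degrees(np.arctan(p[0])),p[1],r.std(), np.polyfit(X[k][k2],P[k,2][k2],1))
```

```text
[-1.30946988  0.63833757  3.08301027] [ 0.61980543 -0.05592024  0.19531706]
w 2425 -5.430973117301899 0.17325931824063423 0.0013544694579911583 [-0.09228538  0.17302167]
s 192 12.31154489309529 0.17462673946111526 0.006201208521277098 [0.25087505 0.17551108]
```

View pics/w3.png

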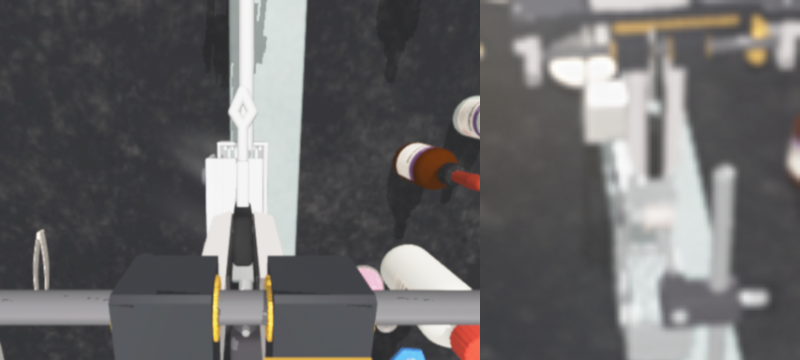

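The carrier is seated: its tilt is about 5.5–6° against the bar's 6.2°, the nose (243,105) is in line with the bar, and the force on the tool has gone from -2.4 N (its weight) to +3 N. Let go.

```bash
python3 -m creep '{"translation":[[0,0,0],[0,0,0],[0,0,0],[0,0,0],[0,0,0]],"yaw":[0,0,0,0,0],"gripper":[150,150,150,150,150]}'
python3 - <<'E'
from h import *
s,W,o=snap('top')
P=W.reshape(-1,3); k=(P[:,2]>.15)&(abs(P[:,0]-.61)<.03)&(P[:,1]>0)&(P[:,1]<.2); print(P[k][:,1].min() if k.any() else None)
cv2.imwrite('pics/t4.png',s['pixels'][:,:,::-1])
E
python3 -m creep '{"translation":[[0,0,0],[0,0,0],[0,0,15],[0,0,30],[0,0,40]],"yaw":[0,0,0,0,0],"gripper":[150,150,150,150,150]}'
python3 -m creep '{"translation":[[0,0,0],[0,0,0],[0,0,0],[0,0,0],[0,0,0]],"yaw":[0,0,0,0,0],"gripper":[150,150,200,255,255]}'
python3 - <<'E'
from h import *
c,W,o=snap('wrist','w5.png'); print(o['ee_pos'],o['time_s'])
E
```

```text
time_s: 6.77
ee_pos: [0.6198, -0.0559, 0.1952]
eef_rot: [-3.141, -0.0, 1.676]
force: [-0.5, 0.9, 0.3]
grip_width: 0.0374
0.00019266451768628533
time_s: 7.23
ee_pos: [0.62, -0.0559, 0.2366]
eef_rot: [3.141, 0.0, 1.676]
force: [0.4, 0.6, 0.2]
grip_width: 0.039
time_s: 7.65
ee_pos: [0.6198, -0.0559, 0.2358]
eef_rot: [-3.141, -0.0, 1.676]
force: [-0.3, -0.7, -0.2]
grip_width: 0.0223
[ 0.61982209 -0.05591983  0.23578275] 7.65
```

View pics/w5.png

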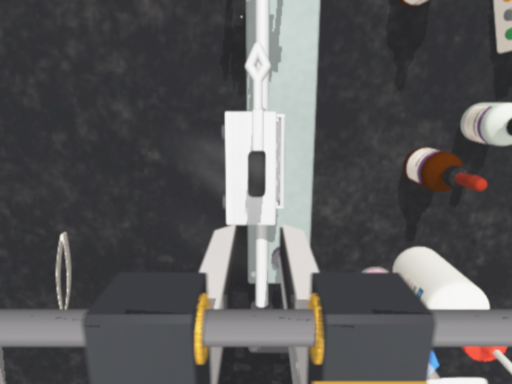

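It is rolling down the bar (grip at (257,173), nose at (258,62)). I'll wait and track it.

```bash
cat > g.py <<'E'
from h import *
from scipy.spatial.transform import Rotation
ex=np.array([-.106,.9944]); ey=np.array([-.9944,-.106]); o0=np.array([.6199,-.0559])
def grip(n):
    c,W,o=snap(n)
    P=W.reshape(-1,3);P=P[~np.isnan(P[:,0])]; d=P[:,:2]-o0; X=d@ex; Y=d@ey
    black=c['pixels'].reshape(-1,3)[~np.isnan(W.reshape(-1,3)[:,0])].max(1)<70
    k=black&(abs(Y)<.009)&(X>-.02)&(X<.26)&(P[:,2]>.14)&(P[:,2]<.215)
    X,P=X[k],P[k]
    print(n,round(o['time_s'],2),k.sum(), 'along mm',np.round(np.percentile(X,[2,50,98])*1e3,1) if k.any() else 0,'z',np.round(np.percentile(P[:,2],[5,95]),4) if k.any() else 0)
for n in sys.argv[1:]: grip(n)
E
python3 g.py wrist
python3 -m creep '{"translation":[[0,0,0],[0,0,0],[0,0,0],[0,0,0],[0,0,0]],"yaw":[0,0,0,0,0],"gripper":[255,255,255,255,255]}' 20 >/dev/null
python3 g.py wrist top
python3 -m creep '{"translation":[[0,0,0],[0,0,0],[0,0,0],[0,0,0],[0,0,0]],"yaw":[0,0,0,0,0],"gripper":[255,255,255,255,255]}' >/dev/null
python3 g.py wrist
python3 -m creep '{"translation":[[0,0,0],[0,0,0],[0,0,0],[0,0,0],[0,0,0]],"yaw":[0,0,0,0,0],"gripper":[255,255,255,255,255]}'
python3 g.py wrist top
```

```text
wrist 7.7 197 along mm [24.7 29.3 47.6] z [0.2052 0.2088]
wrist 8.17 272 along mm [45.7 54.5 60.1] z [0.2038 0.2062]
top 8.22 10 along mm [51.3 54.4 58.1] z [0.1965 0.2068]
wrist 8.68 574 along mm [50.3 60.1 72.8] z [0.2027 0.2058]
time_s: 9.15
ee_pos: [0.6199, -0.0559, 0.2361]
eef_rot: [-3.141, 0.0, 1.676]
force: [0.8, -0.1, -0.3]
grip_width: 0.0004
wrist 9.15 544 along mm [59.8 69.2 84.2] z [0.1997 0.2044]
top 9.2 28 along mm [67.3 74.8 81.8] z [0.19   0.2041]
```

```bash
W='python3 -m creep'
python3 -m creep '{"translation":[[0,0,0],[0,0,0],[0,0,0],[0,0,0],[0,0,0]],"yaw":[0,0,0,0,0],"gripper":[255,255,255,255,255]}' >/dev/null
python3 -m creep '{"translation":[[0,0,0],[0,0,0],[0,0,0],[0,0,0],[0,0,0]],"yaw":[0,0,0,0,0],"gripper":[255,255,255,255,255]}' >/dev/null
python3 -m creep '{"translation":[[0,0,0],[0,0,0],[0,0,0],[0,0,0],[0,0,0]],"yaw":[0,0,0,0,0],"gripper":[255,255,255,255,255]}' >/dev/null
python3 g.py wrist
python3 -m creep '{"translation":[[0,0,0],[0,0,0],[0,0,0],[0,0,0],[0,0,0]],"yaw":[0,0,0,0,0],"gripper":[255,255,255,255,255]}' >/dev/null
python3 -m creep '{"translation":[[0,0,0],[0,0,0],[0,0,0],[0,0,0],[0,0,0]],"yaw":[0,0,0,0,0],"gripper":[255,255,255,255,255]}' >/dev/null
python3 g.py wrist
python3 -m creep '{"translation":[[0,0,0],[0,0,0],[0,0,0],[0,0,0],[0,0,0]],"yaw":[0,0,0,0,0],"gripper":[255,255,255,255,255]}' >/dev/null
python3 g.py wrist top
```

```text
wrist 10.5 519 along mm [ 94.2  99.7 119.4] z [0.1739 0.2002]
wrist 11.38 386 along mm [117.9 120.2 124.8] z [0.1666 0.1973]
wrist 11.85 104 along mm [130.3 131.1 131.9] z [0.1634 0.1736]
top 11.9 28 along mm [137.1 145.2 154.8] z [0.1854 0.197 ]
```

```bash
python3 -m creep '{"translation":[[-2,20,0],[-4,40,0],[-6.5,60,0],[-8.5,80,0],[-8.5,80,0]],"yaw":[0,0,0,0,0],"gripper":[255,255,255,255,255]}'
python3 g.py wrist top
python3 -m creep '{"translation":[[0,0,0],[0,0,0],[0,0,0],[0,0,0],[0,0,0]],"yaw":[0,0,0,0,0],"gripper":[255,255,255,255,255]}' >/dev/null
python3 -m creep '{"translation":[[0,0,0],[0,0,0],[0,0,0],[0,0,0],[0,0,0]],"yaw":[0,0,0,0,0],"gripper":[255,255,255,255,255]}' >/dev/null
python3 g.py wrist top
python3 - <<'E'
from h import *
c,W,o=snap('wrist','w6.png'); print(o['ee_pos'],o['time_s'])
P=W.reshape(-1,3);P=P[~np.isnan(P[:,0])]; d=P[:,:2]-[.6199,-.0559]; X=d@[-.106,.9944]; Y=d@[-.9944,-.106]
k=(abs(X-.147)<.04)&(Y>-.01)&(Y<.02)&(P[:,2]>.14)&(P[:,2]<.165)
print(k.sum(),np.percentile(X[k],[1,99]),np.percentile(Y[k],[1,99]),np.polyfit(X[k],P[k,2],1))
E
```

```text
time_s: 12.37
ee_pos: [0.6111, 0.027, 0.2363]
eef_rot: [-3.141, -0.0, 1.679]
force: [-0.6, -0.6, -0.5]
grip_width: 0.0006
wrist 12.37 196 along mm [140.4 148.  162.3] z [0.189  0.1956]
top 12.42 11 along mm [157.  159.4 163.7] z [0.1873 0.1949]
wrist 13.3 191 along mm [140.4 147.1 164.7] z [0.1843 0.1958]
top 13.35 14 along mm [154.7 157.3 161.9] z [0.1799 0.1953]
[0.61146482 0.02397459 0.2361777 ] 13.4
3818 [0.1143916  0.18610966] [-0.00980342  0.01971659] [-0.10781628  0.17271869]
```

View pics/w6.png

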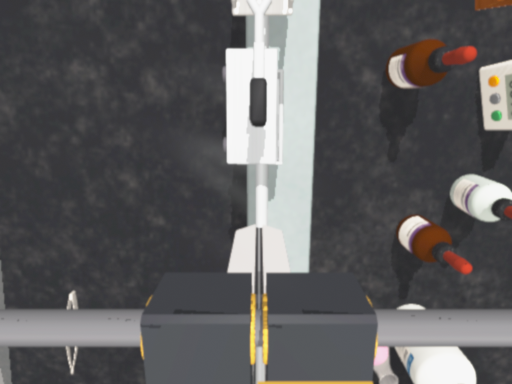

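The carrier has stopped: grip at (258,100), nose in the catch entrance at the top of the picture. The closed fingers go in behind the grip, just above the top plate.

```bash
python3 -m creep '{"translation":[[-4,37,0],[-4,37,-15],[-4,37,-30],[-4,37,-42],[-4,37,-42]],"yaw":[0,0,0,0,0],"gripper":[255,255,255,255,255]}'
python3 -m creep '{"translation":[[0,0,-4],[0,0,-8],[0,0,-11.5],[0,0,-11.5]],"yaw":[0,0,0,0],"gripper":[255,255,255,255]}'
python3 g.py top
```

```text
time_s: 13.87
ee_pos: [0.6066, 0.0609, 0.1915]
eef_rot: [-3.137, 0.0, 1.677]
force: [0.3, -0.1, 0.3]
grip_width: 0.0009
time_s: 14.2
ee_pos: [0.6066, 0.0607, 0.1798]
eef_rot: [-3.137, -0.0, 1.677]
force: [0.1, 0.3, 0.2]
grip_width: 0.0004
top 14.2 0 along mm 0 z 0
```

```bash
python3 -m creep '{"translation":[[0,0,2.5],[-0.4,4,2],[-0.8,8,1.6],[-0.8,8,1.6]],"yaw":[0,0,0,0],"gripper":[255,255,255,255]}'
python3 -m creep '{"translation":[[-0.1,1,-0.1],[-0.2,2,-0.2],[-0.2,2,-0.2]],"yaw":[0,0,0],"gripper":[255,255,255]}'
```

```text
time_s: 14.58
ee_pos: [0.6058, 0.0696, 0.1818]
eef_rot: [-3.138, -0.0, 1.677]
force: [0.9, 0.0, -0.2]
grip_width: 0.0002
time_s: 14.83
ee_pos: [0.6055, 0.0718, 0.1816]
eef_rot: [-3.138, -0.0, 1.678]
force: [0.6, -0.2, -0.9]
grip_width: 0.0001
```

```bash
python3 -m creep '{"translation":[[-0.1,1,-0.1],[-0.2,2,-0.2],[-0.2,2,-0.2]],"yaw":[0,0,0],"gripper":[255,255,255]}'
python3 -m creep '{"translation":[[-0.1,1,-0.1],[-0.2,2,-0.2],[-0.2,2,-0.2]],"yaw":[0,0,0],"gripper":[255,255,255]}'
python3 -m creep '{"translation":[[-0.1,1,-0.1],[-0.2,2,-0.2],[-0.2,2,-0.2]],"yaw":[0,0,0],"gripper":[255,255,255]}'
```

```text
time_s: 15.08
ee_pos: [0.6053, 0.074, 0.1814]
eef_rot: [-3.138, -0.0, 1.678]
force: [0.2, 0.5, 0.4]
grip_width: 0.0003
time_s: 15.33
ee_pos: [0.6051, 0.0762, 0.1811]
eef_rot: [-3.138, -0.0, 1.678]
force: [0.4, -0.7, -0.9]
grip_width: 0.0005
time_s: 15.58
ee_pos: [0.6049, 0.0782, 0.1809]
eef_rot: [-3.138, -0.0, 1.678]
force: [-0.4, -1.1, 0.2]
grip_width: 0.0006
```

```bash
python3 -m creep '{"translation":[[-0.1,1,-0.1],[-0.2,2,-0.2],[-0.2,2,-0.2]],"yaw":[0,0,0],"gripper":[255,255,255]}'
python3 -m creep '{"translation":[[-0.1,1,-0.1],[-0.2,2,-0.2],[-0.2,2,-0.2]],"yaw":[0,0,0],"gripper":[255,255,255]}'
python3 -m creep '{"translation":[[-0.1,1,-0.1],[-0.2,2,-0.2],[-0.2,2,-0.2]],"yaw":[0,0,0],"gripper":[255,255,255]}'
```

```text
time_s: 15.83
ee_pos: [0.6047, 0.08, 0.1808]
eef_rot: [-3.138, 0.0, 1.678]
force: [0.6, -3.6, 0.6]
grip_width: 0.0005
time_s: 16.08
ee_pos: [0.6045, 0.082, 0.1805]
eef_rot: [-3.138, 0.001, 1.678]
force: [0.7, -4.1, 0.5]
grip_width: 0.0004
time_s: 16.33
ee_pos: [0.6043, 0.084, 0.1803]
eef_rot: [-3.138, 0.001, 1.678]
force: [0.6, -6.0, 0.2]
grip_width: 0.0003
```

```bash
python3 -m creep '{"translation":[[-0.1,1,-0.1],[-0.2,2,-0.2],[-0.2,2,-0.2]],"yaw":[0,0,0],"gripper":[255,255,255]}'
python3 -m creep '{"translation":[[-0.1,1,-0.1],[-0.2,2,-0.2],[-0.2,2,-0.2]],"yaw":[0,0,0],"gripper":[255,255,255]}'
python3 -m creep '{"translation":[[-0.1,1,-0.1],[-0.1,1,-0.1]],"yaw":[0,0],"gripper":[255,255]}'
python3 -m creep '{"translation":[[-0.1,1,-0.1],[-0.1,1,-0.1]],"yaw":[0,0],"gripper":[255,255]}'
python3 g.py top
```

```text
time_s: 16.58
ee_pos: [0.6042, 0.0857, 0.1801]
eef_rot: [-3.138, 0.002, 1.678]
force: [0.3, -5.1, 0.3]
grip_width: 0.0007
time_s: 16.83
ee_pos: [0.604, 0.0877, 0.1799]
eef_rot: [-3.138, 0.002, 1.678]
force: [-0.3, -2.7, -0.9]
grip_width: 0.0006
time_s: 17.0
ee_pos: [0.6038, 0.0892, 0.1798]
eef_rot: [-3.138, 0.001, 1.678]
force: [0.4, -1.0, 0.4]
grip_width: 0.0004
time_s: 17.17
ee_pos: [0.6036, 0.0908, 0.1796]
eef_rot: [-3.137, 0.0, 1.678]
force: [0.4, 0.1, -0.6]
grip_width: 0.0001
top 17.17 0 along mm 0 z 0
```

The force rose to 6 N and dropped to zero, so it seems to have snapped in. I'll back off, rise and check.

```bash
python3 -m creep '{"translation":[[0.5,-5,1],[1,-10,5],[3,-25,25],[5,-45,45],[8.5,-72,56]],"yaw":[0,0,0,0,0],"gripper":[255,255,255,255,255]}'
python3 -m creep '{"translation":[[0,0,0],[0,0,0]],"yaw":[0,0],"gripper":[255,255]}'
python3 g.py wrist
python3 - <<'E'
from h import *
c,W,o=snap('wrist'); print(o['ee_pos'],o['time_s'])
s,W2,_=snap('side')
P=W.reshape(-1,3);P=P[~np.isnan(P[:,0])]; d=P[:,:2]-[.6199,-.0559]; X=d@[-.106,.9944]; Y=d@[-.9944,-.106]
k=(abs(X-.16)<.06)&(Y>-.01)&(Y<.02)&(P[:,2]>.14)&(P[:,2]<.165)
print(k.sum(),np.percentile(X[k],[1,99]),np.polyfit(X[k],P[k,2],1))
im=np.hstack([cv2.resize(c['pixels'][0:200,150:380],(460,400)),cv2.resize(s['pixels'][125:225,220:300],(320,400))])
cv2.imwrite('pics/w7.png',im[:,:,::-1])
E
```

```text
time_s: 17.63
ee_pos: [0.6124, 0.0185, 0.2383]
eef_rot: [-3.14, 0.001, 1.68]
force: [-0.5, -1.1, -0.4]
grip_width: 0.0006
time_s: 17.8
ee_pos: [0.6128, 0.0171, 0.2395]
eef_rot: [3.141, 0.001, 1.678]
force: [0.1, 0.5, -0.3]
grip_width: 0.0001
wrist 17.8 325 along mm [162.6 167.  187.4] z [0.1681 0.193 ]
[0.61242284 0.01806697 0.23852945] 17.85
4117 [0.13735419 0.21124825] [-0.10814411  0.17291377]
```

View pics/w7.png

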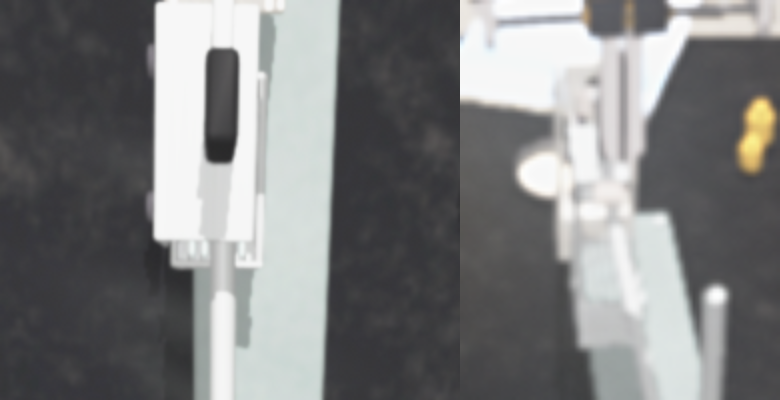

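The carrier has moved about 23 mm further on and sits level along the bar. I'll look at the nose and catch directly.

```bash
python3 -m creep '{"translation":[[-2,20,5],[-4,40,10],[-6.5,60,10],[-8,75,10],[-8,75,10]],"yaw":[0,0,0,0,0],"gripper":[255,255,255,255,255]}'
python3 - <<'E'
from h import *
c,W,o=snap('wrist'); print(o['ee_pos'],o['time_s'])
cv2.imwrite('pics/w8.png',cv2.resize(c['pixels'][0:250,130:390],(780,600) if 0 else (624,600),interpolation=cv2.INTER_CUBIC)[:,:,::-1])
np.savez('w8.npz',W=W)
E
```

```text
time_s: 18.37
ee_pos: [0.6035, 0.0971, 0.2471]
eef_rot: [-3.138, -0.0, 1.683]
force: [-0.8, 0.5, -1.0]
grip_width: 0.0003
[0.60352364 0.09705165 0.2471152 ] 18.3667
```

View pics/w8.png

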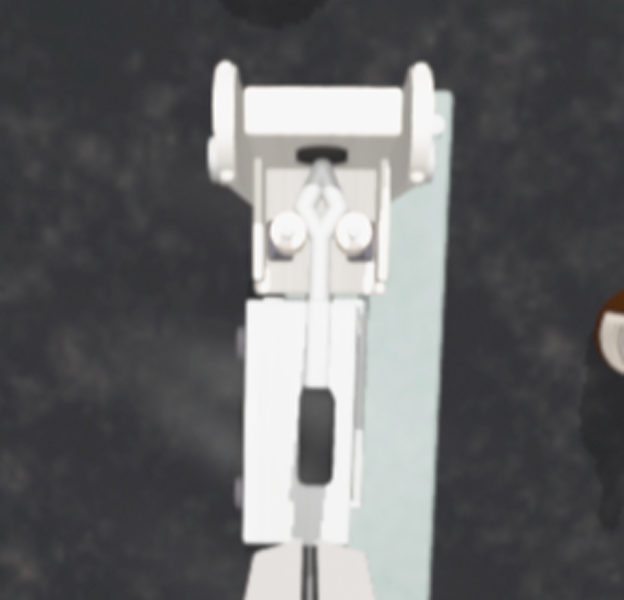

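The nose tip (322,163) is against the black stop pad (322,155), and both rollers (288,230) and (353,230) have closed behind the barbs. I'll raise the arm clear, check the bystanders with the last top view, and hand in.

```bash
python3 -m creep '{"translation":[[0,0,15],[0,0,40],[-10,-20,60],[-30,-40,70],[-30,-40,70]],"yaw":[0,0,0,0,0],"gripper":[255,255,255,255,255]}'
python3 -m creep '{"translation":[[0,0,0],[0,0,0],[0,0,0]],"yaw":[0,0,0],"gripper":[255,255,255]}' >/dev/null
python3 - <<'E'
from h import *
s,W,o=snap('side'); z=np.load('s.npz'); 
d=(np.abs(s['pixels'].astype(int)-z['b']).max(2)>50).astype(np.uint8); d=cv2.morphologyEx(d,cv2.MORPH_OPEN,np.ones((3,3),np.uint8))
n,l,st,_=cv2.connectedComponentsWithStats(d); print('changed areas (x,y,w,h,n):',st[1:].tolist())
ctrl.hand_in(); print(o['time_s'],o['force'])
E
```

```text
time_s: 18.83
ee_pos: [0.5727, 0.0526, 0.3199]
eef_rot: [3.142, 0.001, 1.681]
force: [0.4, 0.3, 0.9]
grip_width: 0.0005
changed areas (x,y,w,h,n): [[0, 0, 20, 7, 133], [36, 0, 14, 4, 49], [52, 0, 210, 56, 7142], [43, 22, 4, 3, 12], [48, 22, 3, 3, 9], [41, 47, 67, 136, 4279], [232, 59, 7, 4, 25], [201, 63, 84, 32, 1328], [232, 65, 7, 4, 27], [261, 85, 7, 3, 21], [269, 84, 8, 5, 34], [210, 88, 9, 4, 32], [0, 93, 19, 34, 345], [22, 143, 12, 16, 129], [254, 150, 4, 15, 52], [212, 159, 3, 3, 9], [258, 163, 4, 8, 28], [203, 165, 5, 5, 22], [194, 169, 27, 57, 988], [50, 188, 5, 4, 18], [251, 190, 7, 5, 34], [249, 205, 3, 6, 18], [260, 222, 5, 6, 29], [219, 359, 37, 11, 125], [229, 365, 3, 3, 9], [233, 364, 4, 3, 12], [238, 365, 13, 8, 43], [257, 373, 3, 3, 9], [252, 377, 3, 3, 9], [259, 377, 3, 4, 12], [253, 381, 3, 3, 9]]
the job is handed in; nothing more can be done
19.0833 [-0.42269127  1.41923761 -0.76818956]
```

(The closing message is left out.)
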